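Hang the earring hangers on the jewellery stand

TASK

Hang both earring hangers from the dowel rack on the rail of the jewellery stand: under its shelf there is no room to hook them on, so start each at the open end of the rail and slide it along. The long hanger must end centred over the oblong tray and the short one centred over the round dish, both hanging still and square across the rail. Leave the palette, clock, remotes, and the bottle and jar on the shelf where they are.

Things in the scene. Friction and masses are not known exactly. Their poses are not given: they have to be found in the camera images.
- long_hanger: oak earring hanger 165 mm long, 9 mm thick, about 70 g; its board stands in its own x-z plane (x along it, z up). Origin under the middle of its straight lower edge. Solid lower bar 22 mm high, shoulders rising to 66 mm at the middle (about 39 mm high 48 mm from the middle). Starts upright in the dowel rack, axes parallel to the rack's, hook mouth away from the robot
- long_hanger_hook (a point): inner side of the long hanger's hook crest, 119.5 mm above its lower edge, on the rail when hung. The hook, 5 mm wire in the board's plane, is a half circle of 36 mm centre-line diameter, top 124.5 mm above the lower edge; the wire stands in the middle up to 74 mm, then bends out to the -x side; the free tip ends on the +x side 101.5 mm above the lower edge, so the mouth opens to +x and down
- short_hanger: oak earring hanger 130 mm long, 9 mm thick, about 55 g; its board stands in its own x-z plane (x along it, z up). Origin under the middle of its straight lower edge. Solid lower bar 22 mm high, shoulders rising to 66 mm at the middle (about 32 mm high 48 mm from the middle). Starts upright in the dowel rack, axes parallel to the rack's, hook mouth away from the robot
- short_hanger_hook (a point): inner side of the short hanger's hook crest, 119.5 mm above its lower edge, on the rail when hung. The hook, 5 mm wire in the board's plane, is a half circle of 36 mm centre-line diameter, top 124.5 mm above the lower edge; the wire stands in the middle up to 74 mm, then bends out to the -x side; the free tip ends on the +x side 101.5 mm above the lower edge, so the mouth opens to +x and down
- stand: fixed brown wood jewellery stand. Origin on the table below the rail's middle; x away from the robot, y along the rail to the robot's left, z up. Base board 14 mm thick, x -100 to +115, y -235 to +235 mm. Rail along y at x = 0, y -220 to +220 mm, on a 16 mm post at each end (left one with a ball, top 275 mm up). Two 14 mm rear posts at x = +100 mm (y -220, +30), up to the shelf
- rail_mid (a point): middle of the rail's axis, 250 mm above the table; axes as the stand's, y along the rail. The rail is a fixed steel rod 10 mm thick
- shelf_corner (a point): front left corner of the stand's shelf at its underside: 271 mm up (16 mm above the rail's top: too low to hook a hanger on), at x -50, y +40 mm in the stand's frame. The shelf is 12 mm thick and runs from here to y -228 and x +112 mm; left of it (y +40 to +212 mm) the rail is open above
- long_tray: white oblong ceramic tray, 170 mm (x) by 60 mm (y), 16 mm high, fixed on the stand's base below the shelf. Origin under its centre, axes as the stand's; its centre line along x crosses below the rail
- round_dish: white round ceramic dish, 80 mm across, 20 mm high, fixed on the stand's base below the shelf. Origin under its centre, axes as the stand's
- dowel_rack: fixed dark wood dowel rack: board 76 (x) by 190 (y) mm, top 45 mm up; three places at y -60, 0, +60 mm, each with two pairs of 8 mm dowels (x -18, +18 mm; up to 83 mm above the table) that hold a 9 mm board upright with 4 mm play. Origin under its centre, x away from the robot. Both hangers and the palette stand on its board, in any order; hangers reach out at both ends
- palette: black make-up palette, 75 by 9 by 72 mm, standing on edge in one place of the dowel rack; origin under its centre; leave it there
- clock: round grey bedside clock with domed glass, 110 mm across, 70 mm high, loose; origin under its centre
- remote_a: black remote control, 170 by 44 by 18 mm, lying loose; origin under its centre, x along its length
- remote_b: black remote control, 145 by 44 by 18 mm, lying loose; origin under its centre, x along its length
- perfume: perfume bottle, 32 by 46 mm, 91 mm high, loose on the stand's shelf; origin under its centre
- cream_jar: white cream jar, 48 mm across, 42 mm high, loose on the stand's shelf; origin under its centre
- plant: succulent in a black pot, pot 94 mm across, leaves to about 165 mm high and 60 mm out from the centre, fixed; origin under its centre
Mind the look-alikes: they are no part of the job. Leave any green look-alike of the long_hanger alone.

How it is judged (in metres and radians):
At the end, for the whole second after the job is handed in: Both hangers hang still by their hooks on the rail, upright within 0.25 rad and square across it within 0.45 rad, the long one within 15 mm along the rail of the oblong tray's centre, the short one within 15 mm of the round dish's centre; the fingers have let go (z of long_hanger_hook in the frame of rail_mid between -0.001 and 0.011 m and x of long_hanger_hook in the frame of rail_mid between -0.013 and 0.013 m and y of long_hanger_hook in the frame of long_tray between -0.015 and 0.015 m and angle between each of long_hanger, short_hanger's own z axis and vertical below 0.25 rad and angle between the x axis of each of long_hanger, short_hanger and the x axis of stand, either way round below 0.45 rad and linear speed of each of long_hanger, short_hanger below 0.04 m/s and angular speed of each of long_hanger, short_hanger below 0.6 rad/s and contact force between each of long_hanger, short_hanger and the fingers below 0.05 N and z of short_hanger_hook in the frame of rail_mid between -0.001 and 0.011 m and x of short_hanger_hook in the frame of rail_mid between -0.013 and 0.013 m and y of short_hanger_hook in the frame of round_dish between -0.015 and 0.015 m); the robot touches nothing.
It fails at once if the palette is shifted more than 30 mm or tipped (distance of palette from where it was at the start of the episode above 0.03 m or angle between palette's own z axis and vertical above 0.35 rad).
It fails at once if the clock is shifted more than 20 mm or tipped (distance of clock from where it was at the start of the episode above 0.02 m or angle between clock's own z axis and vertical above 0.35 rad).
It fails at once if a remote is shifted more than 20 mm or tipped (distance of any of remote_a, remote_b from where it was at the start of the episode above 0.02 m or angle between any of remote_a, remote_b's own z axis and vertical above 0.35 rad).
It fails at once if the bottle or jar on the shelf is shifted more than 15 mm or tipped (distance of any of perfume, cream_jar from where it was at the start of the episode above 0.015 m or angle between any of perfume, cream_jar's own z axis and vertical above 0.35 rad).
It also fails if it takes over 69 s, if anything falls off the work surface, if the arm or the gripper's body presses on something with over 40 N, if the wrist force passes 120 N, or if a joint passes its speed limit or range.

ROBOT

A 6-joint arm with a two-finger parallel gripper is mounted at the origin on the work surface. World frame = base frame: x ahead of the robot, y to its left, z up, the work surface at z = 0. Lengths are in mm, angles in rad, forces in N, time in s.
With the tool pointing down it reaches from about 275 to 750 mm from the base axis. Payload 10.2 kg.
Tool frame: the origin (TCP) lies between the finger pads; the fingertips stand 17 mm ahead of it and the grasp point (between the pads) lies 2 mm behind it; z points along the fingers, y is the line along which they close (so a half turn about z gives the same grasp; the last joint's range is limited). The gripper opens to 85 mm and grips with 20 to 120 N. Pads are 22 mm wide; open, the fingers measure 114 mm over their backs; the gripper's body (76 mm by 85 mm) begins 54 mm behind the grasp point. The pads swing forward as they close: fully open they stand 13 mm farther back than shut.
Start: joints at [0.905, 0.313, 1.498, -0, 1.331, -0.223], TCP at [224.96, 474.367, 248.294] pointing down, gripper open.
Joint ranges: [-2.94, 2.94], [-0.97, 2.17], [0.19, 2.56], [-1.23, 4.37], [0.02, 3.11], [-2.88, 2.88]. Speed limits (rad/s): [2.39, 2.39, 3.01, 3.14, 3.14, 3.14].

INTERFACE

Orientations are given as a unit quaternion [w, x, y, z].
In Python, from rig import * gives the robot as it stands.
- The arm moves only by the tool step_arm, never from a script. Its argument "commands" is text: rows parted by semicolons, each of 7 numbers parted by spaces: the opening, from 0 (shut) to 1 (fully open), then the shift along the tool's x, y, z in cm, then the turn, a rotation vector about the tool's x, y, z in rad. In form: hand x y z rx ry rz; .... A call has 1 to 20 rows; each row is the pose to reach, as a shift and turn from the pose commanded when the call began, along the tool's axes at that moment; what a row does not reach only later rows make up. A row lasts 1/12 s, in which the tool goes at most 41.7 mm and 7.16 degrees, less where a joint would pass 70% of its speed; a pose out of reach is approached as far as the arm can. A call with a gripper value outside its range is refused whole. The fingers move at their own pace and stop on an object; "newtons" is the grip in N (left out, the last holds). Time passes only in rows, so rows that repeat a pose let the fingers close. It gives the time, the measured TCP pose, the force, the opening and the grip force at its end, in the units of the state.
- sense(): the state, without advancing time (a new reading comes with each control period).
- capture(name): name is "side" or "top"; returns the picture (400x640x3 uint8, red, green, blue); there is no depth.
- camera_model(name): a dict with "mtx" (3x3 intrinsics, pixels), "eye" and "rotation" of the camera in the world. Camera axes: x right, y down, z forward; pixel columns grow to the right and rows downward; lengths in mm; the calibration is good to about 2 mm. A picture is of the moment at which its call begins. camera_model takes no time and is no camera call.
- finish_job(): hands the job in; it is judged then, once.
Trained networks look in the newest picture that a camera, given by its name, has taken for a name from the list of things; names that differ only in an ending like _2 or _b are one class to them, and where a whole thing is asked for, a point or a joint stands for the part that bears it (a point fixed in the world has none). Each returns a list of dicts, best first, with "score" (0 to 1); they miss things now and then, are a little off and sometimes report something else, mostly with a low value. They report only what shows in the picture. A call takes as long as a camera call. They do not tell look-alikes from the thing itself.
- search_frame(camera, label): "rect" ([centre column, centre row, width, height] in pixels, round what is visible of it).
- trace(camera, label): "mask" (400x640 bool, what is visible of it) and "rect" ([centre column, centre row, width, height] in pixels, round what is visible of it).
- spot_point(camera, label): "xy" ([column, row] in pixels: a listed point, or the origin of a listed thing).
The state is a dict: "time_s": time; "joints": joint angles; "dq": joint speeds; "tau": joint torques, N m; "eef_pos": TCP position; "ee_rot": TCP orientation; "force": force on the tool from outside, world axes, zero at the start; "wrist_torque": the same for the moment, N m; "grip_width": opening from 0.0 (shut) to 1.0 (fully open); "grip_force": force on a finger pad.
Only numpy, scipy, OpenCV 4.12 (cv2) and the standard library are available. Lean on these libraries where they do the work, as an engineer would, in place of code of your own. Each camera call takes 0.05 s, during which the arm holds its last target. There are 200 camera calls.

## Working session

There is one attempt and no reset: what is moved stays moved. The work goes in short steps, Python scripts to look and compute and a tool call to move; the robot and the scene stay as the last step left them, time stands still between calls to the robot, and variables do not carry over. Pictures are saved under pics/ and viewed, at most 13 in all, crops included, and the job is handed in when it is done.

Besides the shell and the picture viewer there is one more tool, called after "Call:" by a JSON object that holds its "op" and its "data". step_arm: Moves the arm, as the interface text tells. Its arguments: {"type":"object","properties":{"commands":{"type":"string"},"newtons":{"type":"number"}},"required":["commands"]}

```bash
mkdir -p pics; ls
python3 - <<'E'
from rig import *
import cv2
for n in("side","top"):
    cv2.imwrite(f"pics/{n}0.png",capture(n)[:,:,::-1])
    m=camera_model(n);print(n,m)
    for l in ["long_hanger","short_hanger","long_hanger_hook","short_hanger_hook","stand","rail_mid","shelf_corner","long_tray","round_dish","dowel_rack","palette","clock","remote_a","perfume","cream_jar","plant"]:
        try: print(l,[(round(d["score"],2),[round(float(v)) for v in d["xy"]]) for d in spot_point(n,l)])
        except Exception as e: print(l,e)
print(sense())
E
```

```text
pics
side {'mtx': array([[417.20452916,   0.        , 315.97626982],
       [  0.        , 417.20452916, 202.72362349],
       [  0.        ,   0.        ,   1.        ]]), 'eye': array([ 449.27364792, -922.51451516, 1214.47441145]), 'rotation': array([-0.36356258,  0.93128484, -0.02078018,  0.00994873])}
long_hanger [(0.67, [364, 162]), (0.66, [270, 150]), (0.57, [311, 153])]
short_hanger [(0.83, [328, 170]), (0.34, [358, 258])]
long_hanger_hook [(0.83, [265, 129]), (0.75, [365, 142]), (0.59, [307, 132]), (0.3, [392, 245])]
short_hanger_hook [(0.69, [326, 147]), (0.55, [280, 220])]
stand [(0.59, [360, 248]), (0.17, [320, 166])]
rail_mid [(0.89, [368, 205]), (0.48, [396, 242])]
shelf_corner [(0.78, [347, 190])]
long_tray [(0.66, [357, 259]), (0.37, [279, 259])]
round_dish [(0.6, [366, 284])]
dowel_rack [(0.66, [320, 169])]
palette [(0.61, [317, 160])]
clock [(0.89, [281, 258])]
remote_a [(0.97, [276, 366])]
perfume [(0.74, [394, 226])]
cream_jar [(0.82, [392, 242])]
plant [(0.89, [278, 224]), (0.67, [276, 366])]
top {'mtx': array([[396.17815912,   0.        , 314.95486734],
       [ 
[... 945 characters left out ...]
, 'joints': array([ 9.04664653e-01,  3.12884467e-01,  1.49771531e+00, -1.49474389e-05,
        1.33100179e+00, -2.23408637e-01]), 'dq': array([-1.13756064e-03, -7.47374510e-04, -5.68711991e-05,  2.97365112e-04,
        1.37161842e-03, -5.81789171e-04]), 'tau': array([ 5.41678419e-04, -4.12154782e+01, -2.59904516e+01, -1.18364055e-04,
        4.08159176e-04,  1.08680399e-05]), 'eef_pos': array([224.92819163, 474.37409612, 248.29635832]), 'ee_rot': array([ 4.63539410e-06,  2.19556391e-01,  9.75599811e-01, -7.14804616e-06]), 'force': array([ 0.59080578, -0.29974908,  0.22712913]), 'wrist_torque': array([ 0.01294457, -0.02775166, -0.03316931]), 'grip_force': 0.0, 'grip_width': 1.002285882260763}
```

View pictures.

View pics/side0.png

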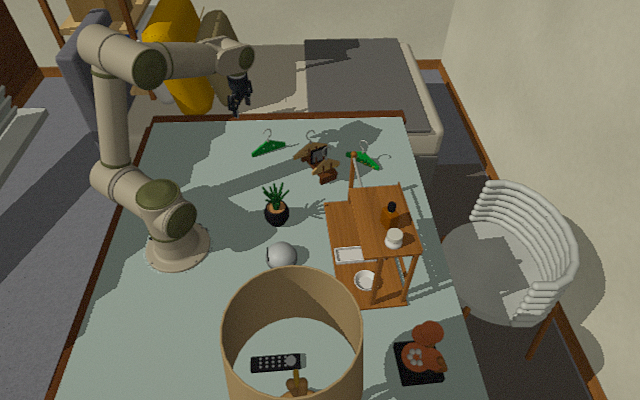

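View pics/top0.png

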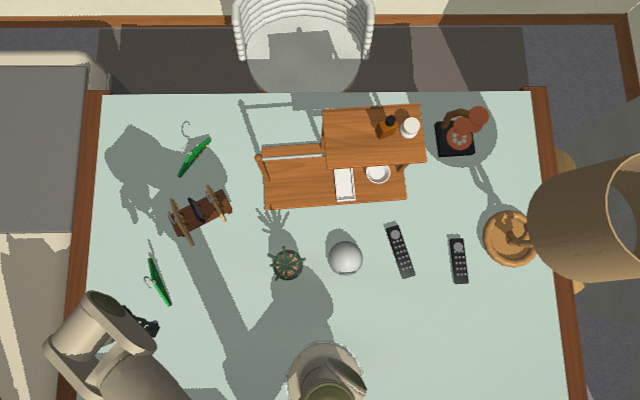

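```bash
cat > h.py <<'E'
import numpy as np, cv2
from scipy.spatial.transform import Rotation as R
from rig import *
def q2r(q): return R.from_quat([q[1],q[2],q[3],q[0]]).as_matrix()
CM={n:camera_model(n) for n in("side","top")}
def proj(n,P):
    m=CM[n]; p=(np.atleast_2d(P)-m["eye"])@q2r(m["rotation"]); p=p@m["mtx"].T; return p[:,:2]/p[:,2:]
def ray(n,uv,z):
    m=CM[n]; d=q2r(m["rotation"])@np.linalg.inv(m["mtx"])@np.array([uv[0],uv[1],1.]); return m["eye"]+d*(z-m["eye"][2])/d[2]
def crop(n,x0,y0,w,h,k,out,img=None):
    im=cv2.imread(img); cv2.imwrite(out,cv2.resize(im[y0:y0+h,x0:x0+w],None,fx=k,fy=k,interpolation=cv2.INTER_CUBIC))
E
python3 - <<'E'
from h import *
a=cv2.imread("pics/top0.png");b=cv2.imread("pics/side0.png")
def c(im,x,y,w,h): return cv2.resize(im[y:y+h,x:x+w],(400,300),interpolation=cv2.INTER_CUBIC)
cv2.imwrite("pics/z1.png",np.vstack([np.hstack([c(a,155,175,100,75),c(b,285,125,80,60)]),np.hstack([c(a,245,95,200,150),c(b,320,145,120,90)]) ]))
print(ray("top",(0,0),0),ray("top",(202,217),0),ray("side",(320,169),0))
for l,z in(("long_tray",14),("round_dish",14)):
    for n in("top","side"):
        d=trace(n,l)
        for e in d[:2]:
            v,u=np.nonzero(e["mask"]);print(l,n,e["score"],e["rect"],u.mean(),v.mean(),ray(n,e["rect"][:2],z+18))
print(ray("top",(377,175),34),ray("side",(366,284),34),ray("top",(341,175),14),ray("side",(357,259),14))
print(ray("top",(324,171),271),ray("side",(347,190),271),ray("top",(340,149),250),ray("side",(368,205),250))
E
```

```text
[1316.88281142 1139.38270793    0.        ] [514.66303855 388.32409313   0.        ] [531.02700297 390.19385635   0.        ]
long_tray top 0.76 [343.5, 185.2, 20.0, 33.0] 343.56006493506493 184.45616883116884 [607.52361466 -76.55119875  32.        ]
long_tray side 0.62 [349.4, 256.9, 28.5, 17.5] 348.4909090909091 254.49318181818182 [606.68876439 -92.71407781  32.        ]
round_dish top 0.91 [375.5, 174.9, 20.8, 22.3] 377.44940476190476 173.45833333333334 [ 640.68111257 -182.95510805   32.        ]
round_dish side 0.75 [372.0, 231.6, 98.3, 157.1] 371.9893451143451 241.63695426195426 [699.72117733  14.71375625  32.        ]
round_dish side 0.57 [362.9, 279.4, 19.6, 15.9] 363.3625 279.60625 [ 642.14800366 -184.43943919   32.        ]
[ 639.76921428 -187.51548855   34.        ] [ 649.80172364 -203.51004057   34.        ] [646.49235204 -71.0363479   14.        ] [634.63823516 -90.08282314  14.        ]
[592.89054275  -2.93668709 271.        ] [593.04292204  -3.84809927 271.        ] [660.19253327 -49.28839941 250.        ] [655.60124075 -51.66179952 250.        ]
```

View pics/z1.png

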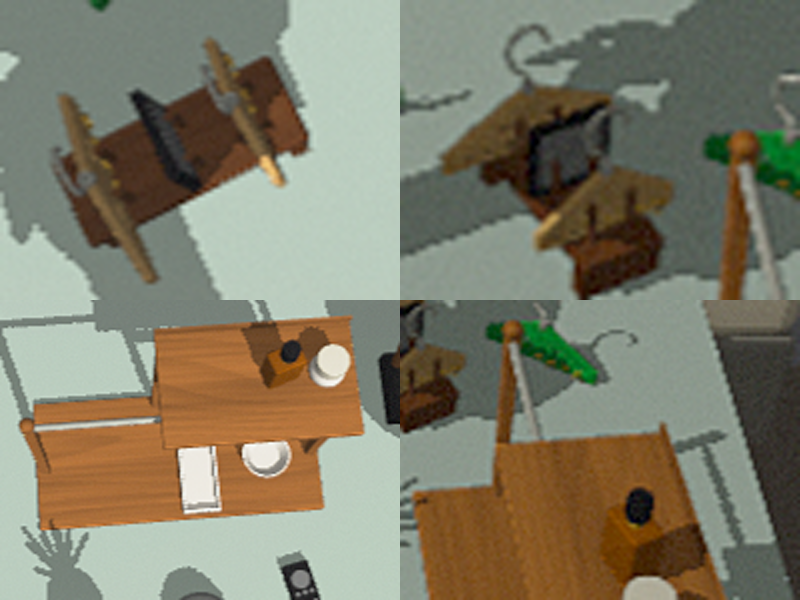

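```bash
cat > fit.py <<'E'
from h import *
from scipy.optimize import least_squares
def fit(obs,x0):
    def f(p):
        c,s=np.cos(p[2]),np.sin(p[2]); r=[]
        for n,uv,l in obs:
            P=[p[0]+c*l[0]-s*l[1],p[1]+s*l[0]+c*l[1],l[2]]
            r.append(proj(n,P)[0]-uv)
        return np.ravel(r)
    s=least_squares(f,x0,loss="soft_l1",x_scale=[10,10,.1]); print(s.x.round(3)); print(f(s.x).reshape(-1,2).round(1).tolist()); return s.x
E
python3 - <<'E'
from fit import *
T,S="top","side"
st=fit([(T,(326,168.5),(-50,40,283)),(T,(426.5,161.5),(-50,-228,283)),(T,(420,104),(112,-228,283)),(T,(322.5,108.5),(112,40,283)),
(T,(264,209),(-100,235,14)),(T,(406.5,198),(-100,-235,14)),(T,(261.5,146.5),(115,235,14)),(T,(259,157.5),(0,220,265)),
(S,(353.9,154),(0,220,265)),(S,(349.1,187.6),(-50,40,283)),(S,(398.9,183.1),(112,40,283)),(S,(324.5,202),(-100,235,14))],[650,-50,0])
c,s=np.cos(st[2]),np.sin(st[2])
def loc(P): d=np.array(P[:2])-st[:2]; return (c*d[0]+s*d[1],-s*d[0]+c*d[1])
# tray: visible rim; front edge ; dish
q=lambda u,v:(245+u/2,95+(v-300)/2)
for uv in [(180,513),(221,508),(178,447),(214,443)]: print("tray",loc(ray(T,q(*uv),28)))
for uv in [(244,455),(291,455),(267,476)]: print("dish",loc(ray(T,q(*uv),34)))
for uv in [(349.4,256.9)]: print(loc(ray(S,uv,28)))
print("dish side",loc(ray(S,(362.9,279.4),30)))
h=lambda u,v:(155+u/4,175+v/4); g=lambda u,v:(285+(u-400)/5,125+v/5)
for nm,L,f,n in(("long",82.5,(65,95),(152,283)),("short",65,(208,38),(280,185))):
    F=ray(T,h(*f),62);N=ray(T,h(*n),62); d=F-N; print(nm,(F+N)/2,np.linalg.norm(d),np.arctan2(d[1],d[0]))
def tri(a,b):
    r=least_squares(lambda P:np.r_[proj(T,P)[0]-a,proj(S,P)[0]-b],[500,390,160]);return r.x.round(1),r.fun.round(1)
print("hookL",tri((170,218),(307,132)),"hookS",tri((208,198),(326,147)))
print("hook top px side L",tri((170,218),g(530,28)))
# side-view board tips
for nm,uv in(("longnear",(442,163)),("shortnear",(537,242)),("shortfar",(672,190))): print(nm,ray(S,g(*uv),62))
E
```

```text
[ 6.49316e+02 -4.57950e+01  5.90000e-02]
[[0.4, -0.2], [0.4, -0.3], [-0.7, 0.1], [-1.0, 2.0], [0.3, -0.0], [0.3, 0.6], [-0.6, -0.4], [-1.2, -0.8], [0.5, 0.2], [-0.4, 0.8], [0.4, 1.6], [-0.5, 0.3]]
tray (np.float64(-94.69664346978024), np.float64(3.7771957737460182))
tray (np.float64(-91.36616805822143), np.float64(-63.59030277866636))
tray (np.float64(15.914632394911944), np.float64(-2.4534563812824053))
tray (np.float64(18.425737494903895), np.float64(-62.46251553893603))
dish (np.float64(-7.022641085803239), np.float64(-108.96020166961549))
dish (np.float64(-12.619780600910364), np.float64(-186.20547482643258))
dish (np.float64(-44.96806102634575), np.float64(-142.99106135065665))
(np.float64(-44.60238221764951), np.float64(-41.57559501481424))
dish side (np.float64(-14.864104696452884), np.float64(-136.76126300246014))
long [490.66633411 433.1724614   62.        ] 165.6880045411987 0.45949417962595857
short [550.07832205 329.74035736  62.        ] 132.45732123862132 0.4657476420730977
hookL (array([485.2, 434. , 166.8]), array([ 0.1,  1.1,  1.6, -0.4])) hookS (array([545.8, 327.6, 171.6]), array([-0.1, -0.7, -0.9,  0.2]))
hook top px side L (array([490.3, 433.7, 170.5]), array([-0.1, -0.9, -1.2,  0.3]))
longnear [419.67302637 397.62071424  62.        ]
shortnear [494.9955926  298.54323763  62.        ]
shortfar [608.58858876 356.05806321  62.        ]
```

```bash
cat > mv.py <<'E'
from fit import *
AL=0.7
def pose(o,psi,g,al=AL,back=0):
    """TCP for hanger origin o, yaw psi, grasp (gx,gz) in board plane"""
    ex=np.array([np.cos(psi),np.sin(psi),0]);ez=np.array([0,0,1.]);y=np.array([-np.sin(psi),np.cos(psi),0])
    z=np.sin(al)*ex-np.cos(al)*ez
    p=np.array(o,float)+g[0]*ex+g[1]*ez+z*(2-back)
    return p,np.column_stack([np.cross(y,z),y,z])
def rows(T,cur=None):
    if cur is None:
        s=sense();cur=(s["eef_pos"],q2r(s["ee_rot"]))
    out=[]
    for p,M in T:
        d=cur[1].T@(p-cur[0])/10; r=R.from_matrix(cur[1].T@M).as_rotvec()
        out.append(np.r_[d,r]); print("  ".join(f"{v:.2f}" for v in d),"|","  ".join(f"{v:.3f}" for v in r),"  tcp",p.round(0))
    return out
ST=np.array([649.3,-45.8]);SY=0.059
def stand(x,y,z): c,s=np.cos(SY),np.sin(SY); return [ST[0]+c*x-s*y,ST[1]+s*x+c*y,z]
E
python3 - <<'E'
from mv import *
h=lambda u,v:(155+u/4,175+v/4);T="top"
r=fit([(T,h(268,57),(38,-95,45)),(T,h(308,130),(-38,-95,45)),(T,h(90,245),(-38,95,0))],[520,385,.46])
c,s=np.cos(r[2]),np.sin(r[2])
for o in((490.7,433.2),(550.5,329)):
    d=np.array(o)-r[:2]; print("in rack",c*d[0]+s*d[1],-s*d[0]+c*d[1])
# short
o=[550.5,329,45]
rows([pose(o,.466,(-50,22),back=100),pose(o,.466,(-50,22))])
print(proj("top",stand(-10,-147,14)+[]),[proj("side",stand(-10+40*a,-147+40*b,34))[0].round() for a,b in((1,0),(-1,0),(0,1),(0,-1))])
E
```

```text
[5.26569e+02 3.87782e+02 4.12000e-01]
[[-0.1, -0.8], [-1.0, 2.2], [1.8, -0.3]]
in rack -14.667513581003245 55.984108205364045
in rack -1.6239806973163198 -63.44598117713695
-28.69  -8.11  10.63 | -0.318  -0.650  -0.870   tcp [449. 278. 142.]
-32.65  -3.03  18.28 | -0.318  -0.650  -0.870   tcp [507. 307.  65.]
[[377.53523851 174.06942405]] [array([377., 280.]), array([353., 282.]), array([363., 271.]), array([367., 292.])]
```

Call:
{"op": "step_arm", "data": {"commands": "0.4 -5 -3 -2 -0.064 -0.13 -0.174; 0.4 -10 -6 -2 -0.127 -0.26 -0.348; 0.4 -15 -9 0 -0.19 -0.39 -0.522; 0.4 -20 -9 2 -0.254 -0.52 -0.696; 0.4 -25 -8.1 5 -0.318 -0.65 -0.87; 0.4 -28.7 -8.1 8 -0.318 -0.65 -0.87; 0.4 -28.7 -8.1 10.6 -0.318 -0.65 -0.87; 0.4 -28.7 -8.1 10.6 -0.318 -0.65 -0.87; 0.4 -28.7 -8.1 10.6 -0.318 -0.65 -0.87; 0.4 -28.7 -8.1 10.6 -0.318 -0.65 -0.87; 0.4 -28.7 -8.1 10.6 -0.318 -0.65 -0.87; 0.4 -28.7 -8.1 10.6 -0.318 -0.65 -0.87; 0.4 -28.7 -8.1 10.6 -0.318 -0.65 -0.87; 0.4 -28.7 -8.1 10.6 -0.318 -0.65 -0.87; 0.4 -28.7 -8.1 10.6 -0.318 -0.65 -0.87", "newtons": 40}}

```text
time_s: 3.15
eef_pos: [449.6, 277.6, 141.7]
ee_rot: [0.333, -0.217, 0.914, 0.079]
force: [-1.4, 0.2, 0.1]
grip_width: 0.4
grip_force: 0.0
```

Call:
{"op": "step_arm", "data": {"commands": "0.4 0 0 2 0 0 0; 0.4 0 0 4 0 0 0; 0.4 0 0 6 0 0 0; 0.4 0 0 6.5 0 0 0; 0.4 0 0 6.5 0 0 0"}}

```text
time_s: 3.57
eef_pos: [488.8, 300.2, 97.8]
ee_rot: [0.329, -0.217, 0.916, 0.077]
force: [-0.5, 0.0, 0.1]
grip_width: 0.401
grip_force: 0.0
```

Run:
```python
from mv import *
def c(im,x,y,w,h): return cv2.resize(im[y:y+h,x:x+w],(400,400),interpolation=cv2.INTER_CUBIC)
a=capture("top");b=capture("side")
cv2.imwrite("pics/z2.png",np.hstack([c(a,160,170,90,90),c(b,280,110,90,90)])[:,:,::-1])
```

```text
(no output)
```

View pics/z2.png

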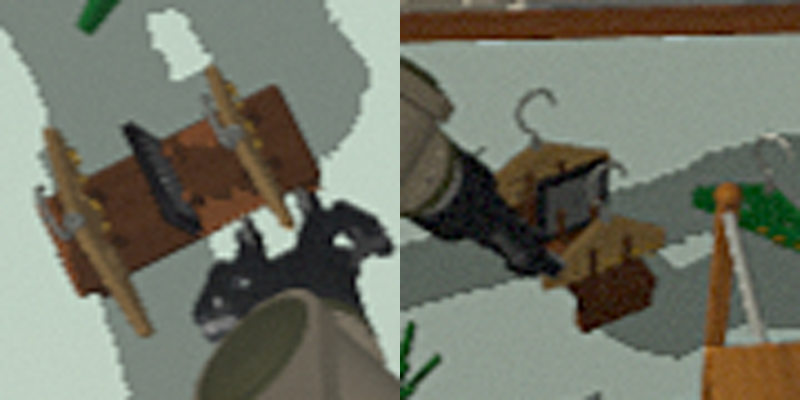

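Call:
{"op": "step_arm", "data": {"commands": "0.4 0 0 1.2 0 0 0; 0.4 0 0 2.4 0 0 0; 0.4 0 0 3.5 0 0 0; 0.4 0 0 3.5 0 0 0; 0 0 0 3.5 0 0 0; 0 0 0 3.5 0 0 0; 0 0 0 3.5 0 0 0; 0 0 0 3.5 0 0 0; 0 0 0 3.5 0 0 0; 0 0 0 3.5 0 0 0", "newtons": 40}}

```text
time_s: 4.5
eef_pos: [510.8, 312.6, 77.6]
ee_rot: [0.325, -0.216, 0.918, 0.075]
force: [-4.5, -1.2, 7.1]
grip_width: 0.098
grip_force: 43.3
```

Run:
```python
from mv import *
o=[550.5,329,45]
s=sense();print(s["eef_pos"],s["force"],s["grip_width"]*85)
p,M=pose(o,.466,(-50,22));print("err",p-s["eef_pos"],R.from_matrix(M.T@q2r(s["ee_rot"])).as_rotvec())
rows([pose([550.5,329,z],.466,(-50,22)) for z in (60,110,180)]+[pose([525,300,180],.3,(-50,22)),pose(stand(-105,120,180),SY,(-50,22)),pose(stand(-105,120,169),SY,(-50,22))])
```

```text
[510.78024351 312.63094974  77.63259582] [-4.54067062 -1.18607892  7.09868834] 8.312283375464915
err [ -3.79782532  -5.51785453 -12.1622802 ] [0.0053573  0.01914138 0.00158416]
0.28  -0.33  -0.59 | -0.005  -0.019  -0.002   tcp [507. 307.  80.]
-2.87  -0.34  -4.47 | -0.005  -0.019  -0.002   tcp [507. 307. 130.]
-7.28  -0.36  -9.91 | -0.005  -0.019  -0.002   tcp [507. 307. 200.]
-4.55  -1.02  -12.12 | 0.100  -0.019  0.126   tcp [478. 286. 200.]
2.41  -21.24  -17.67 | 0.254  -0.018  0.312   tcp [489.  65. 200.]
3.10  -21.24  -16.82 | 0.254  -0.018  0.312   tcp [489.  65. 189.]
```

Run:
```python
from mv import *
s=sense();print(s["joints"].round(3),s["tau"].round(2),s["wrist_torque"],s["dq"].round(4))
```

```text
[ 0.318  0.485  1.946  1.197  0.094 -2.88 ] [ -0.38 -37.41 -17.22   0.14  -0.48  -0.  ] [-0.02559685  0.12916866  0.06239997] [-0.0015  0.0004  0.     -0.0006 -0.      0.0015]
```

Call:
{"op": "step_arm", "data": {"commands": "0 0 0 0 0 0 0; 0 0 0 0 0 0 0"}}

```text
time_s: 4.67
eef_pos: [510.8, 312.6, 77.6]
ee_rot: [0.325, -0.216, 0.918, 0.075]
force: [-4.5, -0.5, 7.0]
grip_width: 0.096
grip_force: 43.3
```

Call:
{"op": "step_arm", "data": {"commands": "0.4 0 0 0 0 0 0; 0.4 0 0 0 0 0 0; 0.4 0 0 0 0 0 0; 0.4 0 0 -2 0 0 0; 0.4 0 0 -4 0 0 0; 0.4 0 0 -6 0 0 0.1; 0.4 0 0 -7 0 0 0.2; 0.4 0 0 -8 0 0 0.3; 0.4 0 0 -9 0 0 0.42; 0.4 0 0 -10 0 0 0.54; 0.4 0 0 -10 0 0 0.66; 0.4 0 0 -10 0 0 0.78; 0.4 0 0 -10 0 0 0.9; 0.4 0 0 -10 0 0 1.02; 0.4 0 0 -10 0 0 1.14; 0.4 0 0 -10 0 0 1.26; 0.4 0 0 -10 0 0 1.38; 0.4 0 0 -10 0 0 1.5; 0.4 0 0 -10 0 0 1.6; 0.4 0 0 -10 0 0 1.6"}}

```text
time_s: 6.33
eef_pos: [454.2, 284.8, 154.5]
ee_rot: [0.172, 0.509, 0.793, 0.285]
force: [-0.6, 0.4, -0.3]
grip_width: 0.398
grip_force: 0.0
```

```bash
cat >> mv.py <<'E'
def flip(t): return t[0],t[1]@np.diag([-1,-1,1.])
_p0=pose
def pose(*a,**k): return flip(_p0(*a,**k))
def st():
    s=sense();print("t",s["time_s"],s["joints"].round(3),s["eef_pos"].round(1),"F",s["force"].round(1),"w",s["grip_width"]*85)
E
python3 - <<'E'
from mv import *
st()
o=[550.5,329,45]
rows([pose(o,.466,(-50,22),back=100)])
J=[([.905,.313,1.498,0,1.331,-.223],[224.96,474.367,248.294],[0,2.19556391e-01,9.75599811e-01,0]),([.318,.485,1.946,1.197,.094,-2.88],[510.8,312.6,77.6],[.325,-.216,.918,.075])]
s=sense();J.append((s["joints"],s["eef_pos"],s["ee_rot"]))
def f(p):
    a,b,h,d,lat,r0=p;r=[]
    for j,e,q in J:
        W=np.array(e)-d*q2r(q)[:,2]; rr=r0+a*np.sin(j[1])+b*np.sin(j[1]+j[2]); z=h+a*np.cos(j[1])+b*np.cos(j[1]+j[2])
        c,s_=np.cos(j[0]),np.sin(j[0]); r+=list(np.array([c*rr-s_*lat,s_*rr+c*lat,z])-W)
    return np.array(r)
x=least_squares(f,[400,400,150,250,115,0]);print(x.x.round(1),x.fun.round(1))
E
```

```text
t 6.3333 [ 0.295  0.218  2.067  0.512  0.21  -0.602] [454.2 284.8 154.5] F [-0.6  0.4 -0.3] w 33.85595308482079
-0.42  -1.34  0.52 | -0.012  0.020  1.536   tcp [449. 278. 142.]
[410.7 358.9 139.2 195.6 118.9  36.3] [-2.7  1.2  0.7  1.  -0.9  0.9  0.6 -1.6 -1.6]
```

Call:
{"op": "step_arm", "data": {"commands": "0.4 0 -0.3 0 0 0 0.12; 0.4 0 -0.6 0 0 0 0.24; 0.4 -0.2 -0.9 0 0 0 0.36; 0.4 -0.4 -1.3 0 0 0 0.48; 0.4 -0.4 -1.3 0 0 0 0.6; 0.4 -0.4 -1.3 0 0 0 0.72; 0.4 -0.4 -1.3 0 0 0 0.84; 0.4 -0.4 -1.3 0 0 0 0.96; 0.4 -0.4 -1.3 0 0 0 1.08; 0.4 -0.4 -1.3 0.5 0 0 1.2; 0.4 -0.4 -1.3 0.5 0 0 1.32; 0.4 -0.4 -1.3 0.5 -0.01 0.02 1.44; 0.4 -0.4 -1.3 0.5 -0.01 0.02 1.536; 0.4 -0.4 -1.3 0.5 -0.01 0.02 1.536; 0.4 -0.4 -1.3 0.5 -0.01 0.02 1.536"}}

```text
time_s: 7.58
eef_pos: [449.6, 278.4, 142.5]
ee_rot: [-0.078, 0.913, 0.221, 0.333]
force: [-0.0, -0.1, -0.7]
grip_width: 0.401
grip_force: 0.0
```

Run:
```python
from mv import *
st()
o=[550.5,329,45]
rows([pose(o,.466,(-50,22),back=30),pose(o,.466,(-50,22))])
```

```text
t 7.5833 [0.276 0.227 2.111 0.826 0.167 0.596] [449.6 278.4 142.5] F [-0.  -0.1 -0.7] w 34.12585628792602
-0.04  0.01  7.02 | -0.001  0.001  0.009   tcp [490. 298.  88.]
-0.04  0.02  10.02 | -0.001  0.001  0.009   tcp [507. 307.  65.]
```

Call:
{"op": "step_arm", "data": {"commands": "0.4 0 0 2 0 0 0; 0.4 0 0 4 0 0 0; 0.4 0 0 6 0 0 0; 0.4 0 0 7.5 0 0 0; 0.4 0 0 9 0 0 0; 0.4 0 0 10 0 0 0; 0.4 0 0 10 0 0 0; 0.4 0 0 10 0 0 0; 0 0 0 10 0 0 0; 0 0 0 10 0 0 0; 0 0 0 10 0 0 0; 0 0 0 10 0 0 0; 0 0 0 10 0 0 0", "newtons": 40}}

```text
time_s: 8.67
eef_pos: [506.9, 307.7, 66.8]
ee_rot: [-0.079, 0.913, 0.219, 0.334]
force: [-6.1, -0.5, 6.6]
grip_width: 0.095
grip_force: 45.3
```

Run:
```python
from mv import *
st()
g=(-50,22);ps=.466
rows([pose([550.5,329,45],ps,g),pose([550.5,329,70],ps,g),pose([550.5,329,180],ps,g)])
```

```text
t 8.6667 [ 0.305  0.501  1.978  1.857  0.109 -0.416] [506.9 307.7  66.8] F [-6.1 -0.5  6.6] w 8.052351568746229
-0.10  0.05  0.08 | -0.001  -0.000  0.005   tcp [507. 307.  65.]
1.51  0.06  -1.83 | -0.001  -0.000  0.005   tcp [507. 307.  90.]
8.60  0.08  -10.24 | -0.001  -0.000  0.005   tcp [507. 307. 200.]
```

Call:
{"op": "step_arm", "data": {"commands": "0 0.5 0 -0.6 0 0 0; 0 1 0 -1.2 0 0 0; 0 1.6 0 -1.9 0 0 0; 0 2.4 0 -2.8 0 0 0; 0 3.2 0 -3.8 0 0 0; 0 4.2 0 -5 0 0 0; 0 5.2 0 -6.2 0 0 0; 0 6.2 0 -7.4 0 0 0; 0 7.2 0 -8.6 0 0 0; 0 8.2 0 -9.8 0 0 0; 0 8.7 0 -10.3 0 0 0; 0 8.7 0 -10.3 0 0 0"}}

```text
time_s: 9.67
eef_pos: [507.8, 307.9, 202.5]
ee_rot: [-0.079, 0.913, 0.219, 0.335]
force: [0.1, -1.2, -0.5]
grip_width: 0.093
grip_force: 44.0
```

Run:
```python
from mv import *
st()
g=(-50,22)
rows([pose([500,270,182],.3,g),pose([510,150,182],.15,g),pose(stand(-110,120,180),SY,g)])
a=capture("top");b=capture("side")
c=lambda im,x,y,w,h: cv2.resize(im[y:y+h,x:x+w],(400,400),interpolation=cv2.INTER_CUBIC)
cv2.imwrite("pics/z3.png",np.hstack([c(a,160,130,120,120),c(b,280,70,120,120)])[:,:,::-1])
for n in("top","side"): print(n,[(round(d["score"],2),d["xy"]) for d in spot_point(n,"short_hanger_hook")])
```

```text
t 9.6667 [0.305 0.248 1.878 0.319 0.337 1.141] [507.8 307.9 202.5] F [ 0.1 -1.2 -0.5] w 7.919127262375817
-5.51  2.20  -4.65 | -0.107  -0.002  0.131   tcp [453. 256. 202.]
-8.86  12.65  -7.45 | -0.204  -0.002  0.246   tcp [462. 143. 202.]
-10.20  20.60  -8.30 | -0.263  -0.002  0.315   tcp [484.  65. 200.]
top [(0.5, [191.9, 188.6]), (0.28, [406.6, 131.6])]
side [(0.65, [327.3, 118.1])]
```

View pics/z3.png

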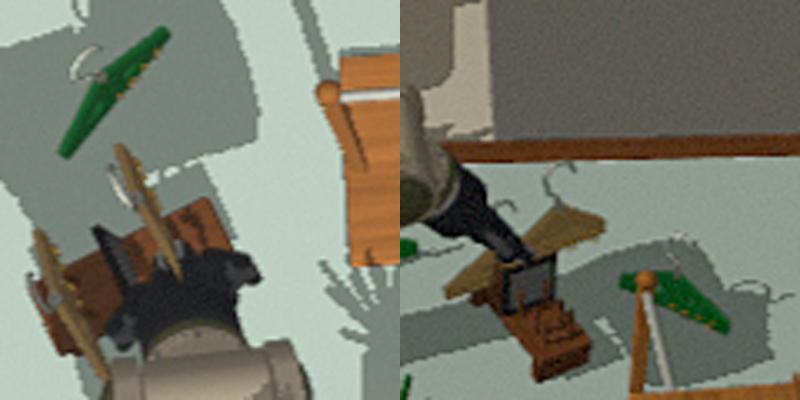

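Run:
```python
from mv import *
o=np.array([551.3,329.2,181]);ex=np.array([np.cos(.466),np.sin(.466),0]);ez=np.array([0,0,1])
for nm,x,z in(("crest",0,122),("far",65,11),("near",-65,11),("apex",0,66)):
    P=o+x*ex+z*ez
    t=proj("top",P)[0];s=proj("side",P)[0]; print(nm,t.round(1),s.round(1),"crop",((t-[160,130])/.3).round(),((s-[280,70])/.3+[400,0]).round())
```

```text
crest [194.5 185.3] [327.3 119. ] crop [115. 184.] [558. 163.]
far [195.9 174.2] [341.  137.6] crop [120. 147.] [603. 225.]
near [215.5 214.3] [311.8 148.1] crop [185. 281.] [506. 260.]
apex [200.4 190. ] [327.  131.3] crop [135. 200.] [557. 204.]
```

Call:
{"op": "step_arm", "data": {"commands": "0 -1.4 0.5 -1.2 -0.027 0 0.033; 0 -2.8 1.1 -2.3 -0.054 0 0.066; 0 -4.1 1.6 -3.5 -0.08 0 0.1; 0 -5.5 2.2 -4.6 -0.107 0 0.131; 0 -6.3 4.3 -5.3 -0.126 0 0.154; 0 -7 6.4 -5.9 -0.145 0 0.177; 0 -7.6 8.5 -6.4 -0.165 0 0.2; 0 -8.2 10.6 -6.9 -0.185 0 0.223; 0 -8.8 12.6 -7.4 -0.204 0 0.246; 0 -9.1 14.6 -7.6 -0.22 0 0.263; 0 -9.5 16.6 -7.8 -0.235 0 0.28; 0 -9.8 18.6 -8.1 -0.249 0 0.297; 0 -10.2 20.6 -8.3 -0.263 0 0.315; 0 -10.2 20.6 -8.3 -0.263 0 0.315; 0 -10.2 20.6 -8.3 -0.263 0 0.315; 0 -10.2 20.6 -8.3 -0.263 0 0.315"}}

```text
time_s: 11.2
eef_pos: [482.9, 64.9, 198.4]
ee_rot: [-0.01, 0.939, 0.028, 0.342]
force: [0.7, -0.3, -0.3]
grip_width: 0.096
grip_force: 44.0
```

Run:
```python
from mv import *
st()
g=(-50,22)
rows([pose(stand(-110,120,169),SY,g),pose(stand(-60,120,169),SY,g),pose(stand(-8,120,169),SY,g),pose(stand(0,120,145),SY,g),pose(stand(0,120,138),SY,g)])
```

```text
t 11.2 [-0.187  0.022  2.156  0.522  0.32   0.88 ] [482.9  64.9 198.4] F [ 0.7 -0.3 -0.3] w 8.185471322669713
-0.50  0.03  0.74 | -0.000  0.002  0.000   tcp [484.  65. 189.]
3.33  0.03  3.96 | -0.000  0.002  0.000   tcp [534.  68. 189.]
7.31  0.03  7.30 | -0.000  0.002  0.000   tcp [586.  71. 189.]
6.38  0.03  9.65 | -0.000  0.002  0.000   tcp [594.  71. 165.]
5.93  0.03  10.19 | -0.000  0.002  0.000   tcp [594.  71. 158.]
```

Call:
{"op": "step_arm", "data": {"commands": "0 -0.5 0 0.7 0 0 0; 0 0.8 0 1.8 0 0 0; 0 2 0 2.9 0 0 0; 0 3.3 0 4 0 0 0; 0 4.3 0 4.8 0 0 0; 0 5.3 0 5.6 0 0 0; 0 6.3 0 6.4 0 0 0; 0 7 0 7 0 0 0; 0 7.3 0 7.3 0 0 0; 0 7.3 0 7.3 0 0 0; 0 7.3 0 7.3 0 0 0"}}

```text
time_s: 12.12
eef_pos: [585.4, 71.0, 189.8]
ee_rot: [-0.01, 0.939, 0.028, 0.342]
force: [-0.1, -0.9, -0.7]
grip_width: 0.095
grip_force: 44.0
```

Run:
```python
from mv import *
st()
a=capture("top");b=capture("side")
c=lambda im,x,y,w,h: cv2.resize(im[y:y+h,x:x+w],(400,400),interpolation=cv2.INTER_CUBIC)
cv2.imwrite("pics/z4.png",np.hstack([c(a,240,110,100,100),c(b,310,120,100,100)])[:,:,::-1])
for n in("top","side"):
  print(n,[(round(d["score"],2),d["xy"]) for d in spot_point(n,"short_hanger_hook")])
  for P in(stand(-8,120,169+122),stand(0,120,250),stand(57,120,180)): 
    p=proj(n,P)[0]; print(p,(p-([240,110] if n=="top" else [310,120]))*4)
```

```text
t 12.1167 [-0.127  0.259  1.901  0.396  0.315  1.048] [585.4  71.  189.8] F [-0.1 -0.9 -0.7] w 8.036479358672079
top [(0.69, [295.4, 154.7])]
[294.8741437  154.17527279] [219.49657481 176.70109116]
[295.15996157 155.85691574] [220.63984626 183.42766297]
[294.58717238 144.24170748] [218.34868954 136.96682992]
side [(0.45, [359.5, 166.7])]
[357.66846126 168.36238949] [190.67384503 193.44955796]
[359.09205929 177.27986439] [196.36823714 229.11945756]
[373.71967017 190.71621097] [254.87868068 282.86484388]
```

View pics/z4.png

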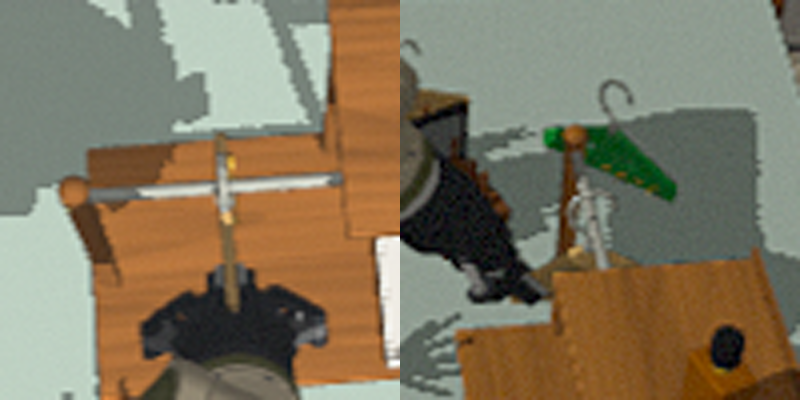

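Call:
{"op": "step_arm", "data": {"commands": "0 -0.2 0 0.5 0 0 0; 0 -0.4 0 1 0 0 0; 0 -0.6 0 1.5 0 0 0; 0 -0.8 0 2 0 0 0; 0 -0.95 0 2.35 0 0 0; 0 -1.2 0 2.6 0 0 0; 0 -1.35 0 2.85 0 0 0; 0 -1.35 0 2.85 0 0 0; 0 -1.35 0 2.85 0 0 0"}}

```text
time_s: 13.07
eef_pos: [593.9, 71.1, 159.5]
ee_rot: [-0.01, 0.939, 0.028, 0.342]
force: [0.3, 0.1, -1.2]
grip_width: 0.096
grip_force: 44.0
```

Run:
```python
from mv import *
st()
g=(-50,22)
rows([pose(stand(0,120,138.5),SY,g),pose(stand(0,60,138.5),SY,g),pose(stand(0,-147,138.5),SY,g)])
```

```text
t 13.0667 [-0.124  0.325  1.908  0.5    0.247  0.942] [593.9  71.1 159.5] F [ 0.3  0.1 -1.2] w 8.182961323296581
-0.06  -0.00  0.03 | 0.000  0.001  0.000   tcp [594.  71. 159.]
-0.06  6.00  0.03 | 0.000  0.001  0.000   tcp [597.  11. 159.]
-0.06  26.70  0.03 | 0.000  0.001  0.000   tcp [ 609. -195.  159.]
```

Call:
{"op": "step_arm", "data": {"commands": "0 0 1 0 0 0 0; 0 0 2.4 0 0 0 0; 0 0 3.8 0 0 0 0; 0 0 5.2 0 0 0 0; 0 0 6.6 0 0 0 0; 0 0 8 0 0 0 0; 0 0 9.4 0 0 0 0; 0 0 10.8 0 0 0 0; 0 0 12.2 0 0 0 0; 0 0 13.6 0 0 0 0; 0 0 13.6 0 0 0 0"}}

```text
time_s: 13.98
eef_pos: [602.3, -66.9, 160.3]
ee_rot: [-0.009, 0.939, 0.027, 0.343]
force: [0.1, 0.3, -0.5]
grip_width: 0.097
grip_force: 44.0
```

Call:
{"op": "step_arm", "data": {"commands": "0 0 1 0 0 0 0; 0 0 2.4 0 0 0 0; 0 0 3.8 0 0 0 0; 0 0 5.2 0 0 0 0; 0 0 6.6 0 0 0 0; 0 0 8 0 0 0 0; 0 0 9.4 0 0 0 0; 0 0 10.8 0 0 0 0; 0 0 12.2 0 0 0 0; 0 0 13 0 0 0 0; 0 0 13 0 0 0 0; 0 0 13 0 0 0 0"}}

```text
time_s: 14.98
eef_pos: [609.5, -194.6, 159.5]
ee_rot: [-0.01, 0.939, 0.028, 0.342]
force: [0.0, 0.1, -0.2]
grip_width: 0.093
grip_force: 44.0
```

Run:
```python
from mv import *
st()
g=(-50,22)
rows([pose(stand(0,-146,138.5),SY,g),pose(stand(0,-146,135.5),SY,g),pose(stand(0,-146,133.5),SY,g)])
a=capture("top");b=capture("side")
c=lambda im,x,y,w,h: cv2.resize(im[y:y+h,x:x+w],(400,400),interpolation=cv2.INTER_CUBIC)
cv2.imwrite("pics/z5.png",np.hstack([c(a,320,100,110,110),c(b,310,200,110,110)])[:,:,::-1])
print(proj("side",stand(-85,-31,30)),proj("side",stand(-85,-146,30)),proj("side",stand(-115+0,-146,150)))
```

```text
t 14.9833 [-0.654  0.427  1.751  0.876  0.58   0.199] [ 609.5 -194.6  159.5] F [ 0.   0.1 -0.2] w 7.921083071767777
-0.05  -0.02  0.03 | 0.000  0.001  -0.000   tcp [ 609. -194.  159.]
-0.25  -0.02  0.26 | 0.000  0.001  -0.000   tcp [ 609. -194.  156.]
-0.37  -0.02  0.41 | 0.000  0.001  -0.000   tcp [ 609. -194.  154.]
[[337.41486606 255.05079005]] [[342.30813587 283.70405579]] [[334.5548876  263.59485188]]
```

View pics/z5.png

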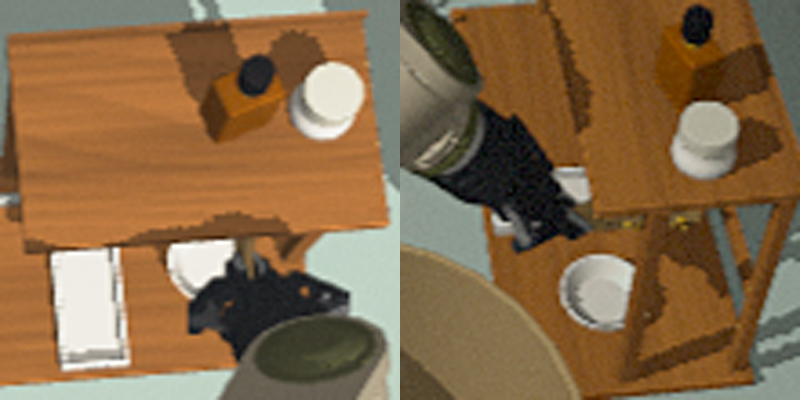

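Call:
{"op": "step_arm", "data": {"commands": "0 -0.05 0 0.06 0 0 0; 0 -0.1 0 0.12 0 0 0; 0 -0.15 0 0.18 0 0 0; 0 -0.2 0 0.24 0 0 0; 0 -0.2 0 0.24 0 0 0; 0 -0.2 0 0.24 0 0 0"}}

```text
time_s: 15.58
eef_pos: [610.0, -194.5, 157.3]
ee_rot: [-0.01, 0.939, 0.028, 0.343]
force: [0.8, 1.6, 4.5]
grip_width: 0.091
grip_force: 44.6
```

Call:
{"op": "step_arm", "data": {"commands": "0.12 0 0 0 0 0 0; 0.14 0 0 0 0 0 0; 0.17 0 0 0 0 0 0; 0.2 0 0 0 0 0 0; 0.25 0 0 0 0 0 0; 0.3 0 0 0 0 0 0; 0.35 0 0 0 0 0 0; 0.4 0 0 0 0 0 0; 0.4 0 0 0 0 0 0; 0.4 0 0 0 0 0 0; 0.4 0 0 -0.7 0 0 0; 0.4 0 0 -1.5 0 0 0; 0.4 0 0 -3 0 0 0; 0.4 0 0 -4.5 0 0 0; 0.4 0 0 -6 0 0 0; 0.4 0 0 -8 0 0 0; 0.4 0 0 -10 0 0 0; 0.4 0 0 -10 0 0 0; 0.4 0 0 -10 0 0 0"}}

```text
time_s: 17.17
eef_pos: [545.1, -198.6, 234.2]
ee_rot: [-0.009, 0.939, 0.028, 0.343]
force: [0.4, -0.9, -1.6]
grip_width: 0.401
grip_force: 0.0
```

Run:
```python
from mv import *
st()
a=capture("top");b=capture("side")
c=lambda im,x,y,w,h: cv2.resize(im[y:y+h,x:x+w],(400,400),interpolation=cv2.INTER_CUBIC)
cv2.imwrite("pics/z6.png",np.hstack([c(a,330,110,100,100),c(b,320,200,100,100)])[:,:,::-1])
for n,o in(("top",(330,110)),("side",(320,200))):
  for P in(stand(-65,-146,147),stand(-65,-146,158),stand(65,-146,147),stand(-50,-146,160)): print(n,((proj(n,P)[0]-o)*4).round())
  print([(round(d["score"],2),((np.array(d["rect"])-[*o,0,0])*4).round()) for d in search_frame(n,"short_hanger")])
o=[490.7,433.2,45];
rows([pose([500,250,200],.3,(-54,22)),pose(o,.466,(-54,22),back=130),pose(o,.466,(-54,22),back=100),pose(o,.466,(-54,22))])
```

```text
t 17.1667 [-0.752  0.208  1.832  0.77   0.733  0.269] [ 545.1 -198.6  234.2] F [ 0.4 -0.9 -1.6] w 34.09591083095413
top [227. 283.]
top [230. 280.]
top [209. 117.]
top [229. 259.]
[(0.56, array([232., 252.,  23.,  71.]))]
side [123. 251.]
side [124. 243.]
side [289. 237.]
side [143. 240.]
[(0.52, array([210., 243., 176.,  45.]))]
-6.14  -43.73  -3.57 | 0.154  0.002  -0.185   tcp [450. 234. 220.]
-15.27  -57.93  -3.97 | 0.261  0.002  -0.312   tcp [369. 372. 165.]
-15.39  -58.69  -1.07 | 0.261  0.002  -0.312   tcp [386. 381. 142.]
-15.78  -61.23  8.59 | 0.261  0.002  -0.312   tcp [444. 410.  65.]
```

View pics/z6.png

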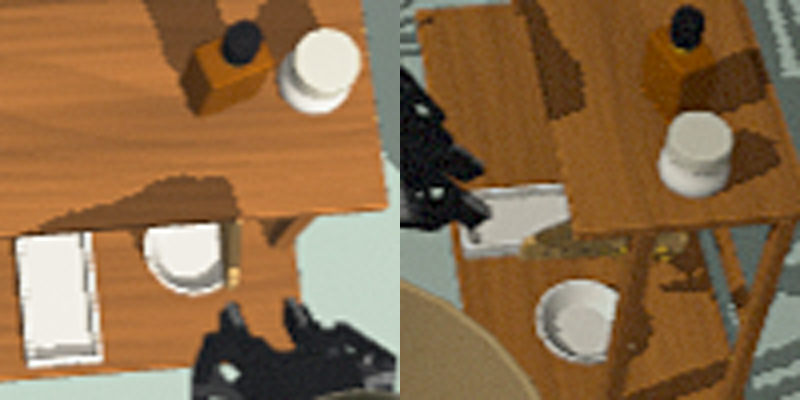

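Call:
{"op": "step_arm", "data": {"commands": "0.4 -0.5 -3.5 -0.5 0.01 0 -0.012; 0.4 -1 -7 -0.8 0.02 0 -0.024; 0.4 -1.5 -10.5 -1 0.035 0 -0.042; 0.4 -2 -14 -1.3 0.05 0 -0.06; 0.4 -2.5 -17.5 -1.6 0.06 0 -0.072; 0.4 -3 -21 -2 0.07 0 -0.084; 0.4 -3.5 -24.5 -2.3 0.085 0 -0.102; 0.4 -4 -28 -2.5 0.1 0 -0.12; 0.4 -4.5 -31.5 -2.8 0.11 0 -0.132; 0.4 -5 -35 -3 0.12 0 -0.144; 0.4 -5.5 -38.5 -3.3 0.135 0 -0.162; 0.4 -6.1 -42 -3.6 0.15 0 -0.18; 0.4 -8 -45 -4 0.175 0 -0.21; 0.4 -10 -48 -4.2 0.2 0 -0.24; 0.4 -12 -51 -4.2 0.22 0 -0.265; 0.4 -13.5 -54.5 -4.1 0.24 0 -0.29; 0.4 -15.3 -58 -4 0.261 0 -0.312; 0.4 -15.3 -58 -4 0.261 0 -0.312; 0.4 -15.3 -58 -4 0.261 0 -0.312; 0.4 -15.3 -58 -4 0.261 0 -0.312"}}

```text
time_s: 19.03
eef_pos: [367.9, 372.8, 164.2]
ee_rot: [-0.078, 0.914, 0.218, 0.332]
force: [-0.1, 0.4, -0.5]
grip_width: 0.403
grip_force: 0.0
```

Run:
```python
from mv import *
st()
o=[490.7,433.2,45];
rows([pose(o,.466,(-54,22),back=100),pose(o,.466,(-54,22))])
a=capture("top");b=capture("side")
c=lambda im,x,y,w,h: cv2.resize(im[y:y+h,x:x+w],(400,400),interpolation=cv2.INTER_CUBIC)
cv2.imwrite("pics/z7.png",np.hstack([c(a,150,170,100,100),c(b,270,100,100,100)])[:,:,::-1])
ex=np.array([np.cos(.466),np.sin(.466),0])
for n,oo in(("top",(150,170)),("side",(270,100))):
  for x,z in((-82,11),(82,11),(0,66),(0,122)): print(n,x,((proj(n,np.array(o)+x*ex+[0,0,z])[0]-oo)*4).round())
```

```text
t 19.0333 [ 0.611  0.193  2.075 -0.478  0.204  2.149] [367.9 372.8 164.2] F [-0.1  0.4 -0.5] w 34.256185745028915
0.08  0.12  2.97 | 0.000  0.003  0.002   tcp [386. 381. 142.]
0.11  0.12  12.97 | 0.000  0.003  0.002   tcp [444. 410.  65.]
top -82 [174. 302.]
top 82 [ 87. 118.]
top 0 [108. 199.]
top 0 [ 82. 189.]
side -82 [ 92. 236.]
side 82 [227. 186.]
side 0 [160. 170.]
side 0 [160. 127.]
```

View pics/z7.png

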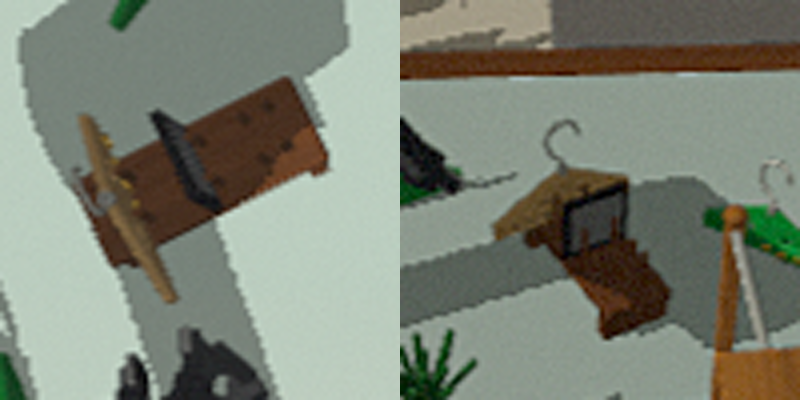

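Run:
```python
from mv import *
o=[492,434.5,45];g=(-60,22)
rows([pose(o,.466,g,al=.5,back=100),pose(o,.466,g,al=.5,back=60),pose(o,.466,g,al=.5)])
```

```text
1.62  -0.06  2.93 | 0.002  -0.199  0.000   tcp [396. 386. 153.]
0.83  -0.06  6.85 | 0.002  -0.199  0.000   tcp [414. 395. 118.]
-0.36  -0.07  12.73 | 0.002  -0.199  0.000   tcp [439. 408.  65.]
```

Call:
{"op": "step_arm", "data": {"commands": "0.4 0.8 0 1.4 0 -0.1 0; 0.4 1.6 0 2.9 0 -0.199 0; 0.4 1.6 0 2.9 0 -0.199 0; 0.4 1.2 0 4.9 0 -0.199 0; 0.4 0.8 0 6.9 0 -0.199 0; 0.4 0.5 0 8.5 0 -0.199 0; 0.4 0.2 0 10 0 -0.199 0; 0.4 -0.1 0 11.5 0 -0.199 0; 0.4 -0.36 -0.07 12.7 0 -0.199 0; 0.4 -0.36 -0.07 12.7 0 -0.199 0; 0.4 -0.36 -0.07 12.7 0 -0.199 0"}}

```text
time_s: 20.05
eef_pos: [439.1, 407.5, 65.6]
ee_rot: [-0.056, 0.943, 0.223, 0.241]
force: [0.3, -0.0, -0.1]
grip_width: 0.398
grip_force: 0.0
```

Run:
```python
from mv import *
st()
o=[492,434.5,45];g=(-60,22)
rows([pose(o,.466,g,al=.5)])
```

```text
t 20.05 [ 0.574  0.526  1.821 -0.181  0.303  1.84 ] [439.1 407.5  65.6] F [ 0.3 -0.  -0.1] w 33.80764116841952
0.01  -0.03  0.04 | 0.002  0.000  -0.001   tcp [439. 408.  65.]
```

Call:
{"op": "step_arm", "data": {"commands": "0 0 0 0 0 0 0; 0 0 0 0 0 0 0; 0 0 0 0 0 0 0; 0 0 0 0 0 0 0; 0 0 0 0 0 0 0; 0 0 0 0 0 0 0; 0 0.4 0 -0.7 0 0 0; 0 0.8 0 -1.5 0 0 0; 0 1.4 0 -2.5 0 0 0; 0 2 0 -3.7 0 0 0; 0 2.7 0 -4.9 0 0 0; 0 3.4 0 -6.2 0 0 0; 0 4.1 0 -7.5 0 0 0; 0 4.9 0 -8.9 0 0 0; 0 5.7 0 -10.4 0 0 0; 0 6.5 0 -11.9 0 0 0; 0 6.5 0 -11.9 0 0 0; 0 6.5 0 -11.9 0 0 0", "newtons": 40}}

```text
time_s: 21.55
eef_pos: [438.7, 408.6, 202.1]
ee_rot: [-0.057, 0.943, 0.224, 0.242]
force: [-0.8, -0.3, -1.2]
grip_width: 0.098
grip_force: 44.2
```

Run:
```python
from mv import *
st()
for n in("top","side"):
    capture(n);print(n,[(round(d["score"],2),d["xy"]) for d in spot_point(n,"long_hanger_hook")],[(round(d["score"],2),d["xy"]) for d in spot_point(n,"long_hanger")])
    for z in(0,122):print(proj(n,[492,434.5,180+z]))
g=(-60,22);k=dict(al=.5)
rows([pose([450,380,182],.4,g,**k),pose([480,280,184],.3,g,**k),pose([500,150,184],.15,g,**k),pose(stand(-125,120,180),SY,g,**k)])
```

```text
t 21.55 [ 0.576  0.314  1.706 -0.092  0.625  1.742] [438.7 408.6 202.1] F [-0.8 -0.3 -1.2] w 8.371363698748786
top [(0.93, [151.3, 207.4]), (0.79, [183.4, 145.2])] [(0.76, [196.0, 161.8]), (0.7, [166.6, 218.1])]
[[168.48107717 216.06717426]]
[[151.70472607 209.00633298]]
side [(0.85, [367.5, 139.6]), (0.8, [267.7, 128.3]), (0.68, [312.2, 100.8])] [(0.73, [309.5, 126.0]), (0.58, [360.0, 161.4]), (0.51, [267.3, 152.5])]
[[310.21776693 128.86482721]]
[[310.0024231  103.02061909]]
-5.29  2.66  -3.10 | -0.030  0.002  0.059   tcp [396. 357. 202.]
-6.74  12.35  -4.10 | -0.078  0.001  0.146   tcp [424. 263. 204.]
-10.12  24.01  -5.92 | -0.150  0.001  0.278   tcp [442. 141. 204.]
-12.07  31.74  -6.51 | -0.193  0.001  0.358   tcp [459.  63. 200.]
```

Call:
{"op": "step_arm", "data": {"commands": "0 -1.8 0.9 -1 -0.01 0 0.02; 0 -3.5 1.8 -2 -0.02 0 0.04; 0 -5.3 2.7 -3.1 -0.03 0 0.059; 0 -5.8 5 -3.4 -0.042 0 0.08; 0 -6.1 7.4 -3.6 -0.054 0 0.102; 0 -6.4 9.8 -3.9 -0.066 0 0.125; 0 -6.7 12.3 -4.1 -0.078 0 0.146; 0 -7.4 14.6 -4.5 -0.093 0 0.173; 0 -8.1 17 -4.8 -0.107 0 0.2; 0 -8.8 19.3 -5.2 -0.121 0 0.226; 0 -9.5 21.6 -5.6 -0.136 0 0.252; 0 -10.1 24 -5.9 -0.15 0 0.278; 0 -10.7 26 -6.1 -0.161 0 0.298; 0 -11.2 28 -6.2 -0.172 0 0.318; 0 -11.7 30 -6.4 -0.183 0 0.338; 0 -12 31.7 -6.5 -0.193 0 0.358; 0 -12 31.7 -6.5 -0.193 0 0.358; 0 -12 31.7 -6.5 -0.193 0 0.358"}}

```text
time_s: 23.35
eef_pos: [459.1, 63.6, 200.8]
ee_rot: [-0.008, 0.969, 0.028, 0.247]
force: [-0.1, 0.8, -1.3]
grip_width: 0.095
grip_force: 44.2
```

Run:
```python
from mv import *
st()
g=(-60,22);k=dict(al=.5)
rows([pose(stand(x,120,z),SY,g,**k) for x,z in((-125,169),(-60,169),(-8,169),(0,145),(0,138.5))])
```

```text
t 23.35 [-0.176  0.008  2.079  0.207  0.577  1.191] [459.1  63.6 200.8] F [-0.1  0.8 -1.3] w 8.075430890475962
-0.61  0.04  0.98 | -0.001  0.001  -0.001   tcp [459.  63. 189.]
5.10  0.04  4.09 | -0.001  0.001  -0.001   tcp [523.  67. 189.]
9.67  0.03  6.58 | -0.001  0.001  -0.001   tcp [575.  70. 189.]
9.22  0.03  9.07 | -0.001  0.001  -0.001   tcp [583.  71. 165.]
8.91  0.03  9.64 | -0.001  0.001  -0.001   tcp [583.  71. 159.]
```

Call:
{"op": "step_arm", "data": {"commands": "0 -0.6 0 1 0 0 0; 0 0.8 0 1.7 0 0 0; 0 2.3 0 2.5 0 0 0; 0 3.7 0 3.3 0 0 0; 0 5.1 0 4.1 0 0 0; 0 6.3 0 4.7 0 0 0; 0 7.5 0 5.4 0 0 0; 0 8.6 0 6 0 0 0; 0 9.3 0 6.4 0 0 0; 0 9.65 0 6.6 0 0 0; 0 9.65 0 6.6 0 0 0; 0 9.65 0 6.6 0 0 0"}}

```text
time_s: 24.35
eef_pos: [574.8, 71.2, 189.2]
ee_rot: [-0.008, 0.969, 0.029, 0.247]
force: [0.2, -0.3, 0.1]
grip_width: 0.095
grip_force: 44.1
```

Run:
```python
from mv import *
st()
a=capture("top");b=capture("side")
c=lambda im,x,y,w,h: cv2.resize(im[y:y+h,x:x+w],(400,400),interpolation=cv2.INTER_CUBIC)
cv2.imwrite("pics/z8.png",np.hstack([c(a,240,110,100,100),c(b,310,120,100,100)])[:,:,::-1])
for n in("top","side"):
  print(n,[(round(d["score"],2),d["xy"]) for d in spot_point(n,"long_hanger_hook")])
  for P in(stand(-8,120,169+122),stand(74,120,180)): 
    p=proj(n,P)[0]; print(p,(p-([240,110] if n=="top" else [310,120]))*4)
```

```text
t 24.35 [-0.114  0.278  1.793  0.153  0.583  1.29 ] [574.8  71.2 189.2] F [ 0.2 -0.3  0.1] w 8.0969891196831
top [(0.88, [144.3, 280.8]), (0.78, [183.5, 144.0]), (0.54, [296.8, 153.0])]
[294.8741437  154.17527279] [219.49657481 176.70109116]
[294.19354597 138.72182727] [216.77418389 114.88730908]
side [(0.65, [365.2, 139.0]), (0.55, [359.5, 169.5])]
[357.66846126 168.36238949] [190.67384503 193.44955796]
[378.54394869 190.36025325] [274.17579476 281.44101299]
```

View pics/z8.png

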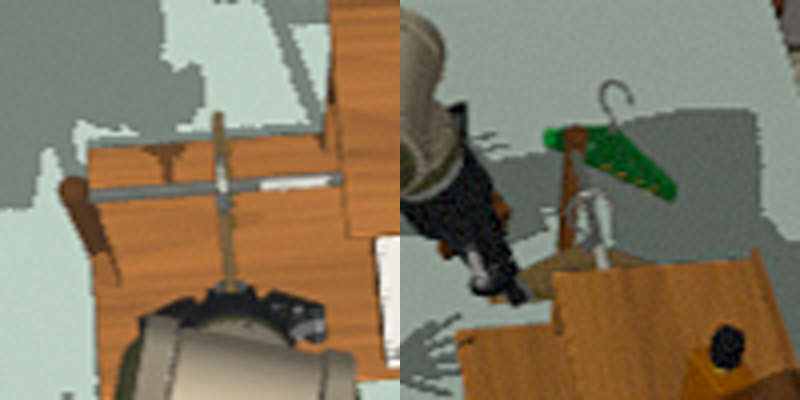

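Call:
{"op": "step_arm", "data": {"commands": "0 -0.15 0 0.5 0 0 0; 0 -0.3 0 1 0 0 0; 0 -0.45 0 1.5 0 0 0; 0 -0.6 0 2 0 0 0; 0 -0.7 0 2.35 0 0 0; 0 -0.85 0 2.65 0 0 0; 0 -1 0 2.85 0 0 0; 0 -1 0 2.85 0 0 0; 0 -1 0 2.85 0 0 0"}}

```text
time_s: 25.3
eef_pos: [580.2, 71.2, 159.6]
ee_rot: [-0.008, 0.969, 0.029, 0.247]
force: [-0.9, 0.7, -0.8]
grip_width: 0.094
grip_force: 44.1
```

Run:
```python
from mv import *
st()
g=(-60,22);k=dict(al=.5)
rows([pose(stand(x,y,z),SY,g,**k) for x,y,z in((-3,120,138.5),(-3,40,138.5),(-3,-31,138.5))])
```

```text
t 25.3 [-0.113  0.331  1.811  0.17   0.512  1.271] [580.2  71.2 159.6] F [-0.9  0.7 -0.8] w 7.977809846171337
-0.03  0.08  0.08 | -0.001  0.000  -0.000   tcp [580.  70. 159.]
-0.03  8.08  0.07 | -0.001  0.000  -0.000   tcp [585. -10. 159.]
-0.03  15.18  0.06 | -0.001  0.000  -0.000   tcp [589. -80. 159.]
```

Call:
{"op": "step_arm", "data": {"commands": "0 0 1 0 0 0 0; 0 0 2.2 0 0 0 0; 0 0 3.4 0 0 0 0; 0 0 4.6 0 0 0 0; 0 0 5.8 0 0 0 0; 0 0 7 0 0 0 0; 0 0 7 0 0 0 0"}}

```text
time_s: 25.88
eef_pos: [584.7, -0.4, 160.0]
ee_rot: [-0.007, 0.968, 0.028, 0.248]
force: [-0.4, 0.6, 0.0]
grip_width: 0.097
grip_force: 44.2
```

Call:
{"op": "step_arm", "data": {"commands": "0 0 1 0 0 0 0; 0 0 2.2 0 0 0 0; 0 0 3.4 0 0 0 0; 0 0 4.6 0 0 0 0; 0 0 5.8 0 0 0 0; 0 0 7 0 0 0 0; 0 0 8.1 0 0 0 0; 0 0 8.1 0 0 0 0; 0 0 8.1 0 0 0 0"}}

```text
time_s: 26.63
eef_pos: [589.1, -79.3, 159.6]
ee_rot: [-0.008, 0.968, 0.028, 0.247]
force: [0.1, 0.1, -1.0]
grip_width: 0.096
grip_force: 44.2
```

Call:
{"op": "step_arm", "data": {"commands": "0 -0.04 0 0.08 0 0 0; 0 -0.08 0 0.14 0 0 0; 0 -0.12 0 0.2 0 0 0; 0 -0.15 0 0.26 0 0 0; 0 -0.15 0 0.26 0 0 0; 0 -0.15 0 0.26 0 0 0"}}

```text
time_s: 27.13
eef_pos: [589.3, -79.4, 156.9]
ee_rot: [-0.008, 0.968, 0.029, 0.248]
force: [0.5, 0.9, 3.2]
grip_width: 0.092
grip_force: 44.5
```

Run:
```python
from mv import *
st()
g=(-60,22);k=dict(al=.5)
rows([pose(stand(x,y,z),SY,g,**k) for x,y,z in((-3,-31,135.5),)])
```

```text
t 27.1333 [-0.423  0.359  1.778  0.411  0.592  0.793] [589.3 -79.4 156.9] F [0.5 0.9 3.2] w 7.8425535625584875
-0.07  0.10  0.09 | -0.001  -0.001  0.000   tcp [589. -80. 156.]
```

Contact with the rail; release and retreat.

Call:
{"op": "step_arm", "data": {"commands": "0.12 0 0 0 0 0 0; 0.14 0 0 0 0 0 0; 0.17 0 0 0 0 0 0; 0.2 0 0 0 0 0 0; 0.25 0 0 0 0 0 0; 0.3 0 0 0 0 0 0; 0.35 0 0 0 0 0 0; 0.4 0 0 0 0 0 0; 0.4 0 0 0 0 0 0; 0.4 0 0 0 0 0 0; 0.4 0 0 -0.7 0 0 0; 0.4 0 0 -1.5 0 0 0; 0.4 0 0 -3 0 0 0; 0.4 0 0 -4.5 0 0 0; 0.4 0 0 -6.5 0 0 0; 0.4 0 0 -9 0 0 0; 0.4 0 0 -12 0 0 0; 0.4 -4 0 -14 0 0 0; 0.4 -6 0 -16 0 0 0; 0.4 -6 0 -16 0 0 0"}}

```text
time_s: 28.8
eef_pos: [456.8, -87.1, 270.0]
ee_rot: [-0.007, 0.968, 0.028, 0.248]
force: [0.9, -0.8, -0.1]
grip_width: 0.401
grip_force: 0.0
```

Run:
```python
from mv import *
st()
a=capture("top");b=capture("side")
c=lambda im,x,y,w,h: cv2.resize(im[y:y+h,x:x+w],(400,400),interpolation=cv2.INTER_CUBIC)
cv2.imwrite("pics/z9.png",np.hstack([c(a,325,120,90,90),c(b,320,210,90,90)])[:,:,::-1])
for n,o in(("top",(325,120)),("side",(320,210))):
  for P in(stand(-82,-31,147),stand(-65,-146,147)): print(n,((proj(n,P)[0]-o)*400/90).round())
```

```text
t 28.8 [-0.601 -0.07   1.956  0.39   0.884  0.719] [456.8 -87.1 270. ] F [ 0.9 -0.8 -0.1] w 34.06983573223158
top [107. 307.]
top [275. 270.]
side [ 88. 106.]
side [136. 234.]
```

View pics/z9.png

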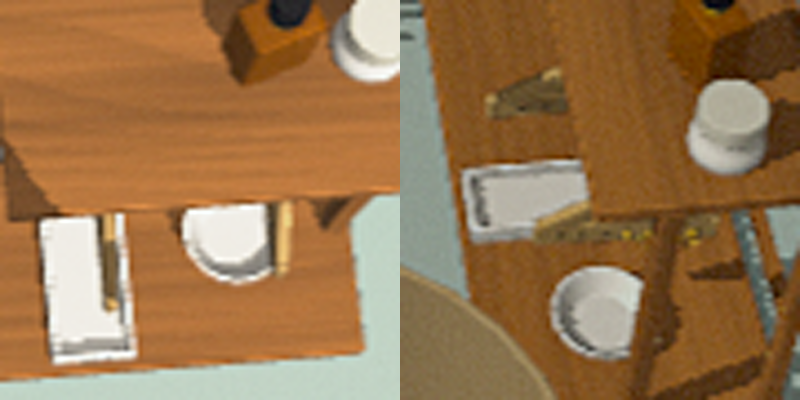

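Call:
{"op": "step_arm", "data": {"commands": "0.4 0 0 0 0 0 0; 0.4 0 0 0 0 0 0; 0.4 0 0 0 0 0 0; 0.4 0 0 0 0 0 0; 0.4 0 0 0 0 0 0; 0.4 0 0 0 0 0 0; 0.4 0 0 0 0 0 0; 0.4 0 0 0 0 0 0; 0.4 0 0 0 0 0 0; 0.4 0 0 0 0 0 0; 0.4 0 0 0 0 0 0; 0.4 0 0 0 0 0 0; 0.4 0 0 0 0 0 0; 0.4 0 0 0 0 0 0; 0.4 0 0 0 0 0 0; 0.4 0 0 0 0 0 0; 0.4 0 0 0 0 0 0; 0.4 0 0 0 0 0 0; 0.4 0 0 0 0 0 0; 0.4 0 0 0 0 0 0"}}

```text
time_s: 30.57
eef_pos: [459.9, -87.4, 268.1]
ee_rot: [-0.008, 0.968, 0.029, 0.247]
force: [0.8, 0.5, -0.2]
grip_width: 0.4
grip_force: 0.0
```

```bash
python3 -c "
from rig import *
print(finish_job())"
```

```text
the job is handed in; nothing more can be done
None
```

Both hangers hang on the rail, released and square across it: the long one over the oblong tray and the short one over the round dish, each within about 6 mm of centre by the camera estimates. I handed the job in at about 30.6 s of the 69 s; the hand-in returned no verdict.

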